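# Seat a cable reel's side disc on its pin

### The job

Fit the loose red side disc on the cable reel: push its black crank knob round gently with a fingertip until the notch in the rim stands over the yellow pin, then press down on the boss in the middle of the disc until it is fully home and flat on the drum. Do not squeeze the knob or lift the disc, and leave everything else on the desk where it is.

Things in the scene. Friction and masses are not known exactly. Their poses are not given: they have to be found in the camera images.
- drum: Dark grey ribbed reel drum on its side, fixed to the desk. Origin: centre of its underside, on the desk; z up, +x from the centre towards the pin. Foot flange 160 mm across, 6 mm thick; core 134 mm across, its flat top (the seat) 50 mm above the desk. A steel hub, 24 mm diameter, rises 26 mm from the middle of the seat.
- pin (a point): Tip of the yellow locating pin on the drum: 10 mm diameter with a tapered tip, standing 8 mm up from the seat, 61 mm from the drum's axis. A yellow stripe runs down the drum's side and out over its foot flange at the pin.
- reel_disc: Loose red side disc, 0.17 to 0.3 kg, 128 mm across, 8 mm thick, lying level over the hub (1.2 mm play) on the collar. Origin: centre of its underside, 60 mm above the desk at the start (2 mm over the pin), 50 mm when seated; z up, +x towards its notch, so its yaw equals the drum's when notch and pin meet. It turns freely both ways on the hub and stops at once when not pushed.
- boss (a point): Middle of the flat top of the closed round boss in the middle of the red disc (44 mm across, 31 mm above the disc's underside, so 91 mm above the desk at the start and 81 mm when seated): the place to press.
- collar (a joint): Black rubber friction collar, 84 mm across, round the hub under the disc: 0 = up (holds the disc 10 mm above the seat), 0.010 m = fully down (disc on the seat). It yields to 5 to 8 N pressed on the boss and stays where it is pushed; it does not spring back.
- notch (a point): Middle of the notch in the disc's rim: 61 mm from the disc's axis, half-way through its thickness. The notch is a slot 15 mm wide, open outwards, cut 11 mm into the rim; a white stripe on the disc points at it.
- crank: Black crank knob standing on the red disc, fixed to it, opposite the notch: 16 mm diameter, 25 mm tall, its axis 46 mm from the disc's axis. Origin: centre of its foot, on the disc's upper face (68 mm above the desk at the start). To be pushed sideways only, square to the line from the disc's axis: 1 to 4 N then turn the disc (a slanting finger flat wedges it).
- mug: Bystander, loose, to be left alone: white ceramic mug, 82 mm across, 95 mm tall. Origin: on its axis, centre of its underside.
- pen_pot: Bystander, loose, to be left alone: steel pot, 76 mm across and 100 mm tall, with three pens standing out to about 140 mm. Origin: on its axis, centre of its underside.
- screw_jar: Bystander, loose, to be left alone: pale translucent jar with a blue cap, 60 mm across, 75 mm tall. Origin: on its axis, centre of its underside.
- screwdriver: Bystander, loose, to be left alone: screwdriver lying on the desk, about 200 mm long.
- water_bottle: Bystander, loose, to be left alone: pale translucent water bottle with a blue cap, 64 mm across, 190 mm tall. Origin: on its axis, centre of its underside.
- tape_measure: Bystander, loose, to be left alone: yellow and black tape measure, 65 x 40 x 60 mm. Origin: on its axis, centre of its underside.
- padlock: Bystander, loose, to be left alone: brass padlock lying flat, 75 x 48 x 18 mm. Origin: on its axis, centre of its underside.
There are look-alikes about, which are no part of the job. Of the things shaped like the reel_disc, the red one is meant. There is more than one size of the drum; the job needs the larger.

How it is judged:
By the outcome, as a careful person would: the job done as asked, in the order asked, and still so for the second after the job is handed in, with the robot touching nothing.
It also fails if it takes over 51 s, if anything falls off the work surface, if the arm or the gripper's body presses on something with over 40 N, if the wrist force passes 120 N, or if a joint passes its speed limit or range.

### The arm

A 6-joint arm with a two-finger parallel gripper is mounted at the origin on the work surface. World frame = base frame: x ahead of the robot, y to its left, z up, the work surface at z = 0. Lengths are in m, angles in rad, forces in N, time in s.
With the tool pointing down it reaches from about 0.4 to 0.825 m from the base axis. Payload 7 kg.
Tool frame: the origin (TCP) lies on the centre line of the jaws, within the pads' length; the fingertips stand tip_reach ahead of it and the grasp point (between the pads) is the TCP (tip_reach is the distance from the TCP to the fingertips, in m); z points along the fingers, y is the line along which they close (so a half turn about z gives the same grasp; the last joint's range is limited). The gripper opens to 88 mm and grips with 3 to 60 N. Pads are 19 mm wide; open, the fingers measure 130 mm over their backs; the gripper's body (78 mm by 193 mm) begins 47 mm behind the grasp point.
Start: joints at [-0.901, 0.359, 0.012, 0, -1.224, -0.288], TCP at [0.251, -0.626, 0.246] pointing down, gripper open.
Joint ranges: [-3.07, 3.07], [-1.43, 2.12], [-1.02, 1.25], [-3.03, 1.67], [-3.05, -0], [-3.03, 3.03]. Speed limits (rad/s): [2.39, 2.39, 3.01, 3.14, 3.14, 3.14].

### API

Orientations are given as [roll, pitch, yaw] about the fixed x, y, z axes, in that order (R = Rz(yaw) Ry(pitch) Rx(roll)).
In Python, from station import get_state, grab_frame, calibration, job_done, find_in, mark_of, tip_reach gives the robot as it stands.
- The arm moves only by the shell command python3 -m handwheel 'ROWS' [OPENING] [FORCE]. ROWS is JSON, a list of rows, each an object with "delta_pos": the shift along the world's x, y, z in units of 30 mm (1.0 is 30 mm), a list of three; "dr": the turn, a rotation vector about the world's x, y, z in degrees, a list of three. In form: [{"delta_pos": [tx, ty, tz], "dr": [rx, ry, rz]}, ...]. A call has 1 to 10 rows; each row shifts and turns the commanded pose from where the row before left it; what a row does not reach is not made up. A row lasts 1/10 s, in which the tool goes at most 50 mm and 8.59 degrees, less where a joint would pass 70% of its speed; a pose out of reach is approached as far as the arm can. A call is refused whole if a number of a shift passes 1 or a number of a turn 8.59, either way. A call with a gripper value outside its range is refused whole. OPENING is the closure, from -1 (fully open) to 1 (shut), set as the call begins (- or left out, the last holds). The fingers move at their own pace and stop on an object; FORCE is the grip in N (left out, the last holds). Time passes only in rows, so rows that do not move let the fingers close. It gives the time, the measured TCP pose, the force, the opening and the grip force at its end, in the units of the state.
- get_state(): the state, without advancing time (a new reading comes with each control period).
- grab_frame(name): name is "side" or "top"; returns the picture (420x560x3 uint8, red, green, blue); there is no depth.
- calibration(name): a dict with "fx", "fy", "cx", "cy" (pixels), "extrinsics" (4x4, takes a point from world to camera coordinates). Camera axes: x right, y down, z forward; pixel columns grow to the right and rows downward; lengths in m; the calibration is good to about 2 mm. A picture is of the moment at which its call begins. calibration takes no time and is no camera call.
- job_done(): hands the job in; it is judged then, once.
Trained networks look in the newest picture that a camera, given by its name, has taken for a name from the list of things; names that differ only in an ending like _2 or _b are one class to them, and where a whole thing is asked for, a point or a joint stands for the part that bears it (a point fixed in the world has none). Each returns a list of dicts, best first, with "conf" (0 to 1); they miss things now and then, are a little off and sometimes report something else, mostly with a low value. They report only what shows in the picture. A call takes as long as a camera call. They do not tell look-alikes from the thing itself.
- find_in(camera, query): "location" ([column, row] in pixels, amid what is visible of it).
- mark_of(camera, query): "location" ([column, row] in pixels: a listed point, or the origin of a listed thing).
The state is a dict: "t": time; "q": joint angles; "qd": joint speeds; "joint_efforts": joint torques, N m; "eef_pos": TCP position; "ee_rot": TCP orientation; "force": force on the tool from outside, world axes, zero at the start; "moment": the same for the moment, N m; "width": finger opening in m; "gripper_force": force on a finger pad.
Only numpy, scipy, OpenCV 4.12 (cv2) and the standard library are available. Lean on these libraries where they do the work, as an engineer would, in place of code of your own. Each camera call takes 0.05 s, during which the arm holds its last target. There are 200 camera calls.

## Working session

There is one attempt and no reset: what is moved stays moved. The work goes in short steps, Python scripts to look and compute and a shell command to move; the robot and the scene stay as the last step left them, time stands still between calls to the robot, and variables do not carry over. Pictures are saved under pics/ and viewed, at most 12 in all, crops included, and the job is handed in when it is done.

```bash
mkdir -p pics; python3 - <<'E'
from station import *
import station,cv2,numpy as np
for c in("top","side"):
    f=grab_frame(c); cv2.imwrite(f"pics/{c}0.png",f[:,:,::-1])
    k=calibration(c);print(c,k)
    for q in("drum","reel_disc","boss","notch","crank","pin"):
        print(c,q,[(np.round(d["location"],1).tolist(),round(d["conf"],2)) for d in mark_of(c,q)])
print(tip_reach() if callable(tip_reach) else tip_reach); print(get_state())
E
```

```text
top {'fx': 500.90347512688453, 'fy': 500.90347512688453, 'cx': 284.03946905366513, 'cy': 206.22590953595684, 'extrinsics': array([[ 1.85470082e-02, -9.99827516e-01, -9.72823061e-04,
        -4.64091085e-02],
       [-9.96283055e-01, -1.83993787e-02, -8.41518714e-02,
         5.14767160e-01],
       [ 8.41194573e-02,  2.52997258e-03, -9.96452466e-01,
         1.30889198e+00],
       [ 0.00000000e+00,  0.00000000e+00,  0.00000000e+00,
         1.00000000e+00]])}
top drum [([175.3, 298.4], 0.59)]
top reel_disc [([338.4, 195.7], 0.89), ([257.3, 181.9], 0.67), ([277.9, 266.2], 0.6)]
top boss [([278.5, 267.6], 0.96), ([256.7, 178.5], 0.81), ([339.1, 200.2], 0.71)]
top notch [([322.3, 185.7], 0.76), ([377.9, 240.6], 0.73), ([265.6, 281.8], 0.7), ([243.4, 159.0], 0.59)]
top crank [([183.3, 248.7], 0.67), ([260.7, 179.2], 0.61), ([290.2, 252.3], 0.54), ([270.0, 192.5], 0.52), ([349.2, 211.5], 0.37)]
top pin [([270.8, 196.9], 0.97), ([188.8, 311.6], 0.71)]
side {'fx': 452.452208708273, 'fy': 452.452208708273, 'cx': 282.9697897560035, 'cy': 204.44651804052444, 'extrinsics': array([[-0.98811423,
[... 720 characters left out ...]
, 0.57)]
0.019
{'t': 0.7, 'q': array([-9.00879049e-01,  3.58551170e-01,  1.18798267e-02,  3.86662904e-06,
       -1.22411605e+00, -2.88098530e-01]), 'qd': array([ 1.62899570e-03,  3.09776855e-04, -5.59024461e-05, -9.63477989e-04,
        2.18151520e-03, -1.08810782e-03]), 'joint_efforts': array([ 6.43329131e-04, -5.82166100e+01,  2.93251437e+01,  7.00131342e+00,
        1.25539754e-02, -3.03594231e-05]), 'eef_pos': array([ 0.2514723 , -0.62636563,  0.24558474]), 'ee_rot': array([-3.14158306e+00, -9.49653711e-07, -2.75977259e+00]), 'force': array([-0.65263938,  0.23643252,  0.4080758 ]), 'moment': array([0.01823259, 0.00888203, 0.00816578]), 'gripper_force': 0.0, 'width': 0.08787081106813512}
```

View pics/top0.png

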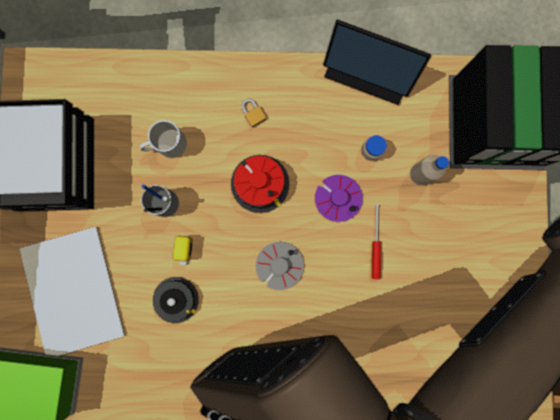

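View pics/side0.png

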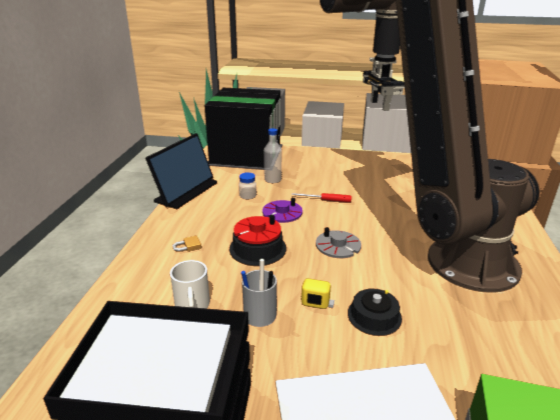

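```bash
python3 - <<'E'
import cv2
a=cv2.imread("pics/top0.png")[130:250,200:320]
b=cv2.imread("pics/side0.png")[165:275,200:330]
a=cv2.resize(a,(400,400),interpolation=2); b=cv2.resize(b,(400,338),interpolation=2)
b=cv2.copyMakeBorder(b,0,62,0,0,0)
cv2.imwrite("pics/crop0.png",cv2.hconcat([a,b]))
E
```

```text
(no output)
```

View pics/crop0.png

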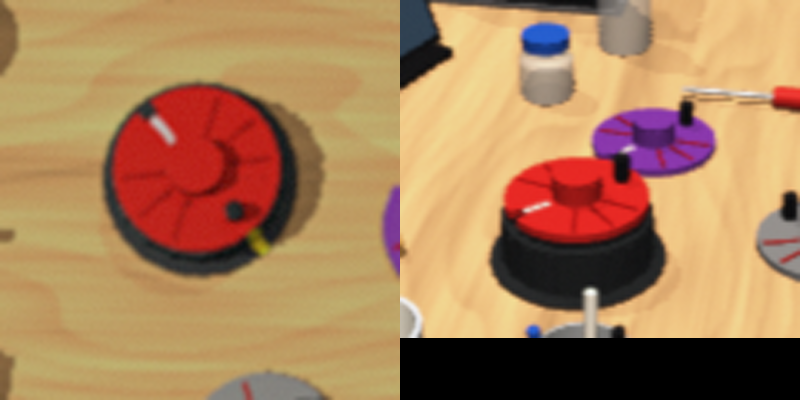

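The red disc at top (260,182), side (258,231), sits on the large drum. Its white stripe and notch are at top (244,162), the knob is at (270,193), and the drum's yellow stripe is at (278,203). Look-alikes: purple disc at top (339,198), grey disc at (280,266), small drum at (175,300). I choose the red disc on the larger drum, and the crop confirms it.

```bash
cat > h.py <<'E'
from station import *
import numpy as np,cv2
from scipy.optimize import least_squares
def ray(c,uv,z):
    k=calibration(c);E=k["extrinsics"];R,t=E[:3,:3],E[:3,3]
    d=R.T@np.array([(uv[0]-k["cx"])/k["fx"],(uv[1]-k["cy"])/k["fy"],1]);o=-R.T@t
    return (o+d*(z-o[2])/d[2])[:2]
def proj(c,p):
    k=calibration(c);q=k["extrinsics"]@np.append(p,1)
    return np.array([k["fx"]*q[0]/q[2]+k["cx"],k["fy"]*q[1]/q[2]+k["cy"]])
def masks(f):
    h=cv2.cvtColor(f,cv2.COLOR_RGB2HSV).astype(int);H,S,V=h[...,0],h[...,1],h[...,2]
    return ((H<6)|(H>174))&(S>150)&(V>70), (H>22)&(H<34)&(S>190)&(V>90)
def near(m,u,r):
    y,x=np.nonzero(m);s=np.hypot(x-u[0],y-u[1])<r
    return np.c_[x[s],y[s]]
def ang(v):return np.degrees(np.arctan2(v[1],v[0]))
E
python3 - <<'E'
from h import *
f=cv2.imread("pics/top0.png")[:,:,::-1].copy();r,y=masks(f)
p=near(r,(260,182),45).astype(np.float32)
hull=cv2.convexHull(p.astype(np.int32))
e=cv2.fitEllipse(hull);print("ell",e,ray("top",e[0],.068))
P=np.array([ray("top",u,.068) for u in hull[:,0]]);
s=least_squares(lambda a:np.hypot(*(P-a).T)-.0635,P.mean(0),loss="soft_l1",f_scale=.001);c=s.x;print("centre",c,np.std(s.fun))
yy=near(y,(278,203),14);print(yy.tolist())
for n,z,u in(("notch",.068,(243.4,159)),("knobTop",.093,(270.3,193)),):
    q=ray("top",u,z);print(n,q,ang(q-c),np.hypot(*(q-c)))
q=np.array([ray("top",u,.006) for u in yy]);print("stripe flange",[(round(float(ang(v-c)),1),round(float(np.hypot(*(v-c))),4)) for v in q])
g=cv2.imread("pics/side0.png")[:,:,::-1].copy();r,y=masks(g)
h2=cv2.convexHull(near(r,(258,231),40).astype(np.int32));P=np.array([ray("side",u,.068) for u in h2[:,0]])
print("side knob top?",ray("side",(272.5,216),.093));print("side boss proj",proj("side",[*c,.091]),proj("side",[*c,.068]))
for n in("mug","pen_pot","screw_jar","water_bottle","tape_measure","padlock","screwdriver"):
    d=mark_of("top",n);print(n,[np.round(ray("top",a["location"],0),3).tolist() for a in d[:2]])
E
```

```text
ell ((258.7390441894531, 180.3192596435547), (50.00180435180664, 50.89440155029297), 74.40667724609375) [0.57735713 0.02938403]
centre [0.57770638 0.02903276] 0.0005364225194200097
[[276, 199], [275, 200], [276, 200], [277, 200], [276, 201], [277, 201], [276, 202], [277, 202], [278, 202], [279, 202], [276, 203], [277, 203], [278, 203], [279, 203], [276, 204], [277, 204], [278, 204], [279, 204], [277, 205], [278, 205]]
notch [0.63214738 0.07028605] 37.15344523032541 0.06830561272710695
knobTop [ 0.54230809 -0.00183033] -138.915443540659 0.04696349107761582
stripe flange [(-133.6, 0.0606), (-137.2, 0.0607), (-135.3, 0.0625), (-133.6, 0.0644), (-137.0, 0.0645), (-135.3, 0.0663), (-138.5, 0.0665), (-136.8, 0.0683), (-135.2, 0.0701), (-133.6, 0.072), (-140.0, 0.0686), (-138.3, 0.0703), (-136.7, 0.0721), (-135.1, 0.0739), (-141.4, 0.0707), (-139.7, 0.0724), (-138.1, 0.0741), (-136.5, 0.0759), (-141.0, 0.0745), (-139.4, 0.0762)]
side knob top? [0.54058413 0.00363836]
side boss proj [257.21245465 220.22875579] [257.37201713 227.49693102]
mug [[0.682, 0.269], [0.399, 0.232]]
pen_pot [[0.676, -0.27], [0.4, 0.226]]
screw_jar [[0.67, -0.277]]
water_bottle [[0.616, -0.407]]
tape_measure [[0.406, 0.226]]
padlock [[0.761, 0.043]]
screwdriver [[0.602, 0.036]]
```

```bash
R='{"delta_pos":[0.473,0.915,0],"dr":[0,0,5.64]}'; python3 -m handwheel '[{"delta_pos":[0.473,0.915,0],"dr":[0,0,5.64]},{"delta_pos":[0.473,0.915,0],"dr":[0,0,5.64]},{"delta_pos":[0.473,0.915,0],"dr":[0,0,5.64]},{"delta_pos":[0.473,0.915,0],"dr":[0,0,5.64]},{"delta_pos":[0.473,0.915,0],"dr":[0,0,5.64]},{"delta_pos":[0.473,0.915,0],"dr":[0,0,5.64]},{"delta_pos":[0.473,0.915,0],"dr":[0,0,5.64]},{"delta_pos":[0.473,0.915,0],"dr":[0,0,5.64]},{"delta_pos":[0.473,0.915,0],"dr":[0,0,5.64]},{"delta_pos":[0.473,0.915,0],"dr":[0,0,5.64]}]' 1 10
python3 -m handwheel '[{"delta_pos":[0.473,0.915,0],"dr":[0,0,5.64]},{"delta_pos":[0.473,0.915,0],"dr":[0,0,5.64]},{"delta_pos":[0.473,0.915,0],"dr":[0,0,5.64]},{"delta_pos":[0.473,0.915,0],"dr":[0,0,5.64]},{"delta_pos":[0.473,0.915,0],"dr":[0,0,5.64]},{"delta_pos":[0.473,0.915,0],"dr":[0,0,5.64]},{"delta_pos":[0.473,0.915,0],"dr":[0,0,5.64]},{"delta_pos":[0.473,0.915,0],"dr":[0,0,5.64]},{"delta_pos":[0.473,0.915,0],"dr":[0,0,5.64]}]'
```

```text
t: 2.05
eef_pos: [0.3938, -0.3508, 0.2458]
ee_rot: [-3.141, -0.0, -1.771]
force: [0.5, 0.7, -0.0]
width: 0.0131
gripper_force: 0.0
t: 2.95
eef_pos: [0.5215, -0.1036, 0.2458]
ee_rot: [-3.141, -0.0, -0.885]
force: [-0.4, -0.7, 1.0]
width: 0.0004
gripper_force: 0.0
```

```bash
python3 -m handwheel '[{"delta_pos":[0.473,0.915,0],"dr":[0,0,5.64]},{"delta_pos":[0.473,0.915,0],"dr":[0,0,5.64]},{"delta_pos":[0.473,0.915,0],"dr":[0,0,5.64]},{"delta_pos":[0,0,-1],"dr":[0,0,0]},{"delta_pos":[0,0,-1],"dr":[0,0,0]},{"delta_pos":[0,0,-1],"dr":[0,0,0]},{"delta_pos":[0,0,-1],"dr":[0,0,0]},{"delta_pos":[0,0,0],"dr":[0,0,0]}]'
python3 - <<'E'
from h import *
f=grab_frame("side");g=grab_frame("top")
a=cv2.resize(f[160:270,190:330],(560,440),interpolation=2);cv2.imwrite("pics/s1.png",a[:,:,::-1])
print(get_state()["eef_pos"])
for p in([.5635,-.0223,.107],[.542,-.001,.093]):print(proj("side",p))
E
```

```text
t: 3.75
eef_pos: [0.561, -0.0229, 0.1219]
ee_rot: [3.137, 0.005, -0.595]
force: [-1.6, -0.1, -0.6]
width: 0.0004
gripper_force: 0.0
[ 0.56388735 -0.02260788  0.12601441]
[265.93033734 206.16766137]
[272.28328384 215.09587807]
```

View pics/s1.png

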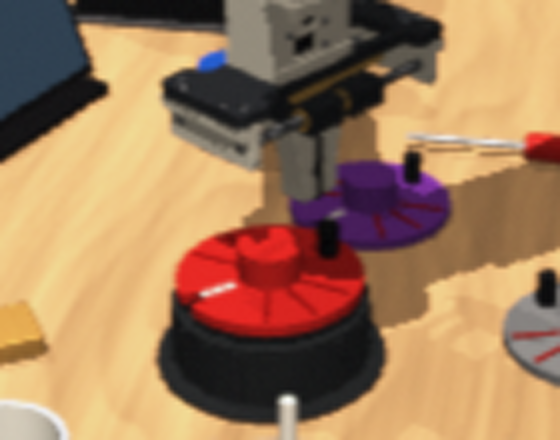

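The picture shows the closed fingertips at crop (308,195), just beyond the boss and left of the knob (327,228), clear of both. Next I lower them and work out the arc rows.

```bash
python3 -m handwheel '[{"delta_pos":[0,0,-0.5],"dr":[0,0,0]},{"delta_pos":[0,0,-0.56],"dr":[0,0,0]},{"delta_pos":[0,0,0],"dr":[0,0,0]}]'
python3 - <<'E'
from h import *
s=get_state();print(s["eef_pos"],s["ee_rot"],s["q"][5])
a=np.radians(-124);t=lambda a:np.array([.5770+.05*np.cos(a)-.0175*np.sin(a),.029+.05*np.sin(a)+.0175*np.cos(a)])
for k in range(3):
  print(",".join('{"delta_pos":[%.2f,%.2f,0],"dr":[0,0,-6]}'%tuple((t(a-np.radians(6*i+6))-t(a-np.radians(6*i)))/.03) for i in range(10*k,10*k+10)))
E
```

```text
t: 4.15
eef_pos: [0.5636, -0.0225, 0.0941]
ee_rot: [3.142, 0.0, -0.594]
force: [-0.1, 0.8, -0.3]
width: 0.0002
gripper_force: 0.0
[ 0.56363449 -0.02250345  0.09407765] [ 3.14151112e+00  1.95777330e-04 -5.94397470e-01] 0.6695300541796873
{"delta_pos":[-0.18,0.06,0],"dr":[0,0,-6]},{"delta_pos":[-0.17,0.07,0],"dr":[0,0,-6]},{"delta_pos":[-0.16,0.09,0],"dr":[0,0,-6]},{"delta_pos":[-0.15,0.11,0],"dr":[0,0,-6]},{"delta_pos":[-0.14,0.12,0],"dr":[0,0,-6]},{"delta_pos":[-0.12,0.14,0],"dr":[0,0,-6]},{"delta_pos":[-0.11,0.15,0],"dr":[0,0,-6]},{"delta_pos":[-0.09,0.16,0],"dr":[0,0,-6]},{"delta_pos":[-0.08,0.17,0],"dr":[0,0,-6]},{"delta_pos":[-0.06,0.18,0],"dr":[0,0,-6]}
{"delta_pos":[-0.04,0.18,0],"dr":[0,0,-6]},{"delta_pos":[-0.02,0.18,0],"dr":[0,0,-6]},{"delta_pos":[-0.00,0.18,0],"dr":[0,0,-6]},{"delta_pos":[0.02,0.18,0],"dr":[0,0,-6]},{"delta_pos":[0.04,0.18,0],"dr":[0,0,-6]},{"delta_pos":[0.06,0.18,0],"dr":[0,0,-6]},{"delta_pos":[0.07,0.17,0],"dr":[0,0,-6]},{"delta_pos":[0.09,0.16,0],"dr":[0,0,-6]},{"delta_pos":[0.11,0.15,0],"dr":[0,0,-6]},{"delta_pos":[0.12,0.14,0],"dr":[0,0,-6]}
{"delta_pos":[0.14,0.12,0],"dr":[0,0,-6]},{"delta_pos":[0.15,0.11,0],"dr":[0,0,-6]},{"delta_pos":[0.16,0.09,0],"dr":[0,0,-6]},{"delta_pos":[0.17,0.08,0],"dr":[0,0,-6]},{"delta_pos":[0.18,0.06,0],"dr":[0,0,-6]},{"delta_pos":[0.18,0.04,0],"dr":[0,0,-6]},{"delta_pos":[0.18,0.02,0],"dr":[0,0,-6]},{"delta_pos":[0.18,0.00,0],"dr":[0,0,-6]},{"delta_pos":[0.18,-0.02,0],"dr":[0,0,-6]},{"delta_pos":[0.18,-0.04,0],"dr":[0,0,-6]}
```

```bash
python3 -m handwheel '[{"delta_pos":[-0.18,0.06,0],"dr":[0,0,-6]},{"delta_pos":[-0.17,0.07,0],"dr":[0,0,-6]},{"delta_pos":[-0.16,0.09,0],"dr":[0,0,-6]},{"delta_pos":[-0.15,0.11,0],"dr":[0,0,-6]},{"delta_pos":[-0.14,0.12,0],"dr":[0,0,-6]},{"delta_pos":[-0.12,0.14,0],"dr":[0,0,-6]}]'
python3 - <<'E'
from h import *
f=grab_frame("side")
a=cv2.resize(f[160:270,190:330],(560,440),interpolation=2);cv2.imwrite("pics/s2.png",a[:,:,::-1])
E
```

```text
t: 4.75
eef_pos: [0.5374, -0.0045, 0.0962]
ee_rot: [-3.138, -0.001, -1.227]
force: [1.7, -0.8, -0.3]
width: 0.0002
gripper_force: 0.4
```

View pics/s2.png

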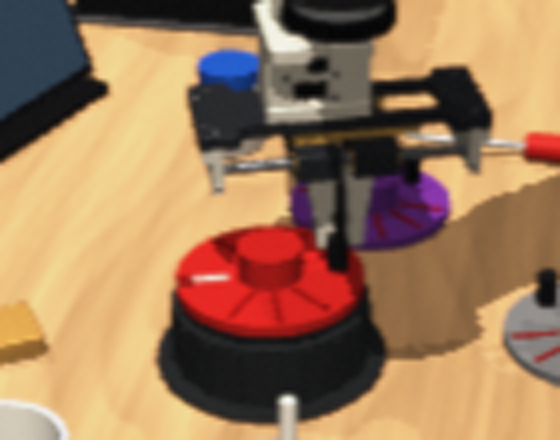

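The fingertips are pushing the knob at crop (338,250). The white stripe has moved to (210,278), so the disc is turning with low force. I carry on round the arc.

```bash
python3 -m handwheel '[{"delta_pos":[-0.11,0.15,0],"dr":[0,0,-6]},{"delta_pos":[-0.09,0.16,0],"dr":[0,0,-6]},{"delta_pos":[-0.08,0.17,0],"dr":[0,0,-6]},{"delta_pos":[-0.06,0.18,0],"dr":[0,0,-6]},{"delta_pos":[-0.04,0.18,0],"dr":[0,0,-6]},{"delta_pos":[-0.02,0.18,0],"dr":[0,0,-6]},{"delta_pos":[0,0.18,0],"dr":[0,0,-6]}]'
python3 -m handwheel '[{"delta_pos":[0.02,0.18,0],"dr":[0,0,-6]},{"delta_pos":[0.04,0.18,0],"dr":[0,0,-6]},{"delta_pos":[0.06,0.18,0],"dr":[0,0,-6]},{"delta_pos":[0.07,0.17,0],"dr":[0,0,-6]},{"delta_pos":[0.09,0.16,0],"dr":[0,0,-6]},{"delta_pos":[0.11,0.15,0],"dr":[0,0,-6]},{"delta_pos":[0.12,0.14,0],"dr":[0,0,-6]}]'
python3 - <<'E'
from h import *
f=grab_frame("side")
a=cv2.resize(f[160:270,190:330],(560,440),interpolation=2);cv2.imwrite("pics/s3.png",a[:,:,::-1])
s=get_state();v=s["eef_pos"][:2]-[.577,.029];print(ang(v),np.hypot(*v),s["ee_rot"])
E
```

```text
t: 5.5
eef_pos: [0.5253, 0.0315, 0.0959]
ee_rot: [-3.139, 0.002, -1.957]
force: [0.8, -1.2, -0.2]
width: 0.0006
gripper_force: 0.6
t: 6.2
eef_pos: [0.5403, 0.0662, 0.0957]
ee_rot: [-3.141, 0.002, -2.69]
force: [-0.7, -1.3, 0.1]
width: 0.0005
gripper_force: 0.6
133.66164283216966 0.052213445462754866 [-3.14113912e+00  2.36466317e-03 -2.69633591e+00]
```

View pics/s3.png

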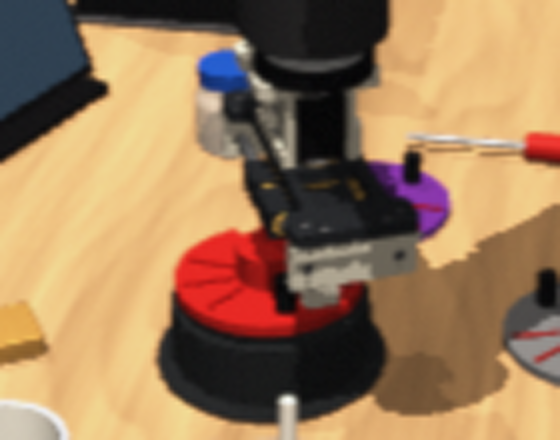

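The knob, at crop (286,295), is leading the fingertips and the disc is turning smoothly. I do ten more rows and stop short of the goal.

```bash
python3 -m handwheel '[{"delta_pos":[0.14,0.12,0],"dr":[0,0,-6]},{"delta_pos":[0.15,0.11,0],"dr":[0,0,-6]},{"delta_pos":[0.16,0.09,0],"dr":[0,0,-6]},{"delta_pos":[0.17,0.08,0],"dr":[0,0,-6]},{"delta_pos":[0.18,0.06,0],"dr":[0,0,-6]},{"delta_pos":[0.18,0.04,0],"dr":[0,0,-6]},{"delta_pos":[0.18,0.02,0],"dr":[0,0,-6]},{"delta_pos":[0.18,0,0],"dr":[0,0,-6]},{"delta_pos":[0,0,0],"dr":[0,0,0]}]'
python3 - <<'E'
from h import *
s=get_state();v=s["eef_pos"][:2]-[.577,.029];print(ang(v),np.hypot(*v),np.degrees(s["ee_rot"]))
f=grab_frame("side");g=grab_frame("top")
a=cv2.resize(f[160:270,190:330],(400,314),interpolation=2);b=cv2.resize(g[130:235,210:315],(400,400),interpolation=2)
cv2.imwrite("pics/s4.png",cv2.hconcat([cv2.copyMakeBorder(a,0,86,0,0,0),b])[:,:,::-1])
for c in("side","top"):
  for n in("crank","notch"):print(c,n,[(np.round(d["location"],1).tolist(),round(d["conf"],2)) for d in mark_of(c,n)])
E
```

```text
t: 7.15
eef_pos: [0.5808, 0.0818, 0.0952]
ee_rot: [3.14, 0.002, 2.759]
force: [-0.1, 0.2, 0.1]
width: 0.0006
gripper_force: 0.0
85.91580080095237 0.052964999385772794 [1.79920571e+02 9.22278837e-02 1.58062021e+02]
side crank [([292.7, 207.7], 0.6), ([324.8, 235.7], 0.41)]
side notch [([266.6, 212.9], 0.98)]
top crank [([288.5, 252.1], 0.41), ([371.9, 152.4], 0.37), ([349.2, 210.4], 0.36)]
top notch [([263.9, 282.7], 0.82), ([279.4, 190.1], 0.77), ([324.3, 182.8], 0.67)]
```

View pics/s4.png

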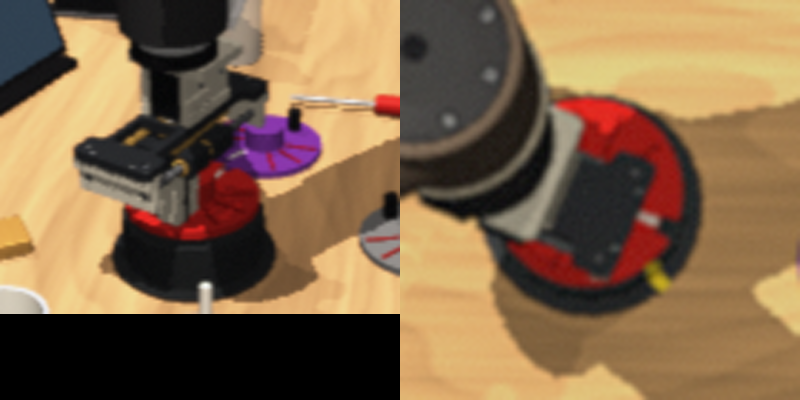

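```bash
cat >> h.py <<'E'
C=np.array([.577,.029])
def yellow(g):
    # intensity-weighted fit of the stripe (side r=67 z 6..50, flange r 67..80)
    Y=np.clip((np.minimum(g[...,0],g[...,1]).astype(float)-1.6*g[...,2]-10),0,None)
    v,u=np.mgrid[194:212,268:290];w=Y[194:212,268:290]
    w=np.where(w>.25*w.max(),w,0)
    m=np.array([(w*u).sum(),(w*v).sum()])/w.sum()
    def pts(a):
        e=np.array([np.cos(a),np.sin(a)])
        return [proj("top",[*(C+r*e),z]) for r,z in((.067,.05),(.067,.028),(.067,.006),(.0735,.006),(.08,.006))]
    return m,w,pts
E
python3 - <<'E'
from h import *
g=grab_frame("top");m,w,pts=yellow(g)
print(m);print((w/w.max()*9).astype(int))
for d in(-133,-135,-137,-139,-141):print(d,np.round(pts(np.radians(d)),1).tolist())
q=ray("top",(281.4,189.8),.066);print("notch",ang(q-C),np.hypot(*(q-C)))
q=ray("top",(279.4,190.1),.064);print("notch net",ang(q-C),np.hypot(*(q-C)))
cv2.imwrite("pics/t5.png",cv2.resize(g[175:215,250:300],(800,640),interpolation=2)[:600,:,::-1])
E
```

```text
[277.2587574  202.56499046]
[[0 0 0 0 0 0 0 0 0 0 0 0 0 0 0 0 0 0 0 0 0 0]
 [0 0 0 0 0 0 0 0 0 0 0 0 0 0 0 0 0 0 0 0 0 0]
 [0 0 0 0 0 0 0 0 0 0 0 0 0 0 0 0 0 0 0 0 0 0]
 [0 0 0 0 0 0 0 0 0 0 0 0 0 0 0 0 0 0 0 0 0 0]
 [0 0 0 0 0 0 0 0 0 0 0 0 0 0 0 0 0 0 0 0 0 0]
 [0 0 0 0 0 0 0 4 4 2 0 0 0 0 0 0 0 0 0 0 0 0]
 [0 0 0 0 0 0 0 5 5 4 0 0 0 0 0 0 0 0 0 0 0 0]
 [0 0 0 0 0 0 0 4 5 6 3 0 0 0 0 0 0 0 0 0 0 0]
 [0 0 0 0 0 0 0 3 6 6 6 3 0 0 0 0 0 0 0 0 0 0]
 [0 0 0 0 0 0 0 3 6 8 8 7 3 0 0 0 0 0 0 0 0 0]
 [0 0 0 0 0 0 0 0 4 7 9 8 4 0 0 0 0 0 0 0 0 0]
 [0 0 0 0 0 0 0 0 0 5 7 5 2 0 0 0 0 0 0 0 0 0]
 [0 0 0 0 0 0 0 0 0 0 2 0 0 0 0 0 0 0 0 0 0 0]
 [0 0 0 0 0 0 0 0 0 0 0 0 0 0 0 0 0 0 0 0 0 0]
 [0 0 0 0 0 0 0 0 0 0 0 0 0 0 0 0 0 0 0 0 0 0]
 [0 0 0 0 0 0 0 0 0 0 0 0 0 0 0 0 0 0 0 0 0 0]
 [0 0 0 0 0 0 0 0 0 0 0 0 0 0 0 0 0 0 0 0 0 0]
 [0 0 0 0 0 0 0 0 0 0 0 0 0 0 0 0 0 0 0 0 0 0]]
-133 [[277.7, 199.2], [277.8, 200.0], [277.9, 200.8], [279.6, 202.4], [281.4, 204.1]]
-135 [[277.0, 199.8], [277.1, 200.6], [277.3, 201.4], [278.9, 203.1], [280.6, 204.8]]
-137 [[276.4, 200.4], [276.5, 201.2], [276.6, 202.0], [278.2, 203.8], [279.9, 205.5]]
-139 [[275.7, 201.0], [275.8, 201.8], [276.0, 202.5], [277.5, 204.4], [279.1, 206.2]]
-141 [[275.0, 201.5], [275.1, 202.3], [275.3, 203.1], [276.8, 205.0], [278.3, 206.9]]
notch -111.40508305391899 0.06273271108389657
notch net -113.84377325690139 0.0582158637300487
```

View pics/t5.png

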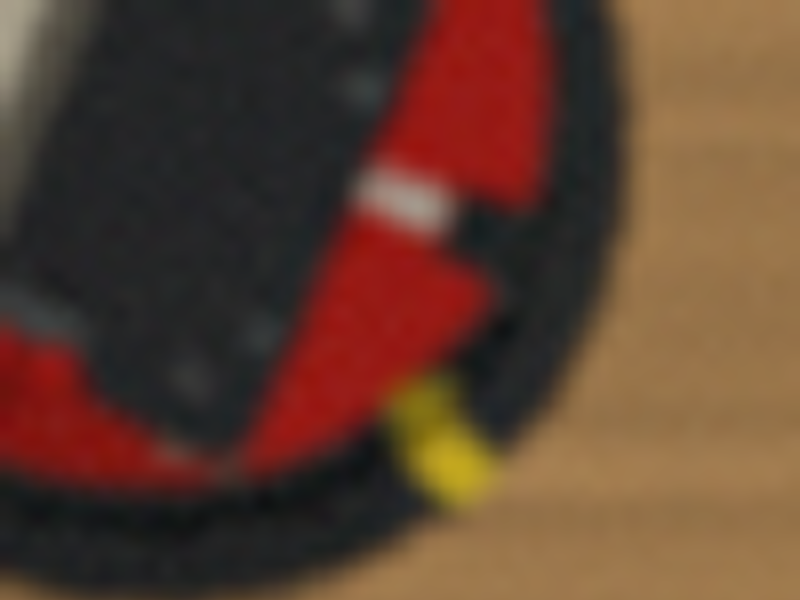

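The notch is at crop (500,235), top px ≈(281,189.5), which is about -111.5°. The yellow stripe is at px (277.3,202.6), about -137.3°. That leaves roughly 26° clockwise, so I push 23° and measure again.

```bash
python3 -m handwheel '[{"delta_pos":[0.18,-0.02,0],"dr":[0,0,-6]},{"delta_pos":[0.18,-0.04,0],"dr":[0,0,-6]},{"delta_pos":[0.17,-0.06,0],"dr":[0,0,-6]},{"delta_pos":[0.14,-0.07,0],"dr":[0,0,-5]},{"delta_pos":[0,0,0],"dr":[0,0,0]},{"delta_pos":[0,0,0],"dr":[0,0,0]}]'
cat >> h.py <<'E'
def notch_mask(g,a,dx=0):
    pass
def fit_notch(g,lo=-150,hi=-105):
    # red-ness sampled along arcs r=56..63 at z=.068 : centre of the gap
    red=g[...,0].astype(np.float32)-(g[...,1].astype(np.float32)+g[...,2])/2
    A=np.arange(lo,hi,.5);o=[]
    for r in(.056,.058,.060,.062):
        P=np.array([proj("top",[*(C+r*np.array([np.cos(a),np.sin(a)])),.068]) for a in np.radians(A)]).astype(np.float32)
        o.append(cv2.remap(red,P[:,0].reshape(1,-1),P[:,1].reshape(1,-1),1)[0])
    return A,np.array(o)
E
python3 - <<'E'
from h import *
s=get_state();v=s["eef_pos"][:2]-C;print(np.degrees(s["ee_rot"][2])-450,s["force"])
g=grab_frame("top");A,o=fit_notch(g,-165,-105)
for r in o:print(r[::4].astype(int).tolist())
m=o.mean(0);t=(m.max()+m.min())/2;k=A[m<t];print("gap",k.min(),k.max(),(k.min()+k.max())/2,yellow(g)[0])
cv2.imwrite("pics/t6.png",cv2.resize(g[175:215,250:300],(800,640),interpolation=2)[:600,:,::-1])
E
```

```text
t: 8.1
eef_pos: [0.5994, 0.0758, 0.0936]
ee_rot: [-3.141, -0.0, 2.358]
force: [-0.2, 0.2, 1.0]
width: 0.0002
gripper_force: 0.0
-314.87041899674693 [-0.16411042  0.23411417  0.9931747 ]
[112, 117, 119, 121, 124, 126, 128, 128, 130, 127, 114, 86, 62, 52, 44, 30, 25, 29, 75, 109, 125, 129, 129, 131, 132, 130, 129, 129, 129, 130]
[115, 123, 125, 127, 128, 129, 128, 129, 131, 128, 117, 91, 75, 70, 71, 51, 25, 36, 71, 107, 127, 131, 131, 131, 132, 131, 130, 130, 130, 129]
[113, 115, 120, 124, 127, 124, 124, 127, 124, 124, 113, 93, 81, 84, 81, 66, 37, 25, 66, 103, 122, 124, 126, 128, 124, 124, 125, 124, 123, 124]
[92, 93, 99, 109, 107, 104, 106, 105, 105, 101, 93, 79, 75, 82, 83, 63, 33, 25, 47, 84, 98, 103, 105, 105, 106, 103, 105, 104, 100, 102]
gap -141.5 -129.0 -135.25 [276.40425381 201.33333333]
```

View pics/t6.png

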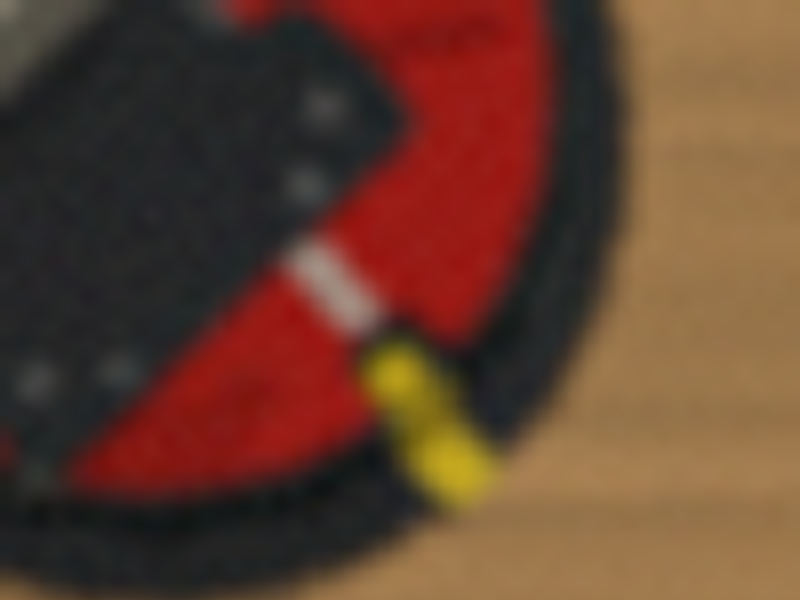

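The pin now shows yellow at crop (400,375), inside the notch but towards its lower-left side. A small further clockwise turn is needed, so I quantify it.

```bash
cat >> h.py <<'E'
def gap(g):
    f=g.astype(np.float32);ch=f[...,0]-f[...,1];A=np.arange(-165,-105,.25);res=[]
    yl=f[...,1]-f[...,2]
    for r in(.057,.059,.061):
        E=np.c_[np.cos(np.radians(A)),np.sin(np.radians(A))]
        sm=lambda im,z:cv2.remap(im,*[np.array([proj("top",[*(C+r*e),z]) for e in E]).astype(np.float32)[:,i].reshape(1,-1) for i in(0,1)],1)[0]
        m=sm(ch,.068);k=A[m<(np.median(m)+m.min())/2];w=np.clip(sm(yl,.057)-25,0,None)
        res.append((r,k.min(),k.max(),(k.min()+k.max())/2,"pin",(w*A).sum()/w.sum()))
    return np.round(np.array([[x for x in q if x!="pin"] for q in res],float),3)
E
python3 - <<'E'
from h import *
print(gap(grab_frame("top")))
E
```

```text
[[ 5.70000e-02 -1.42500e+02 -1.29500e+02 -1.36000e+02 -1.37471e+02]
 [ 5.90000e-02 -1.42500e+02 -1.29250e+02 -1.35875e+02 -1.37378e+02]
 [ 6.10000e-02 -1.42750e+02 -1.29000e+02 -1.35875e+02 -1.37349e+02]]
```

```bash
python3 -m handwheel '[{"delta_pos":[0.025,-0.012,0],"dr":[0,0,-0.9]},{"delta_pos":[0.025,-0.012,0],"dr":[0,0,-0.9]},{"delta_pos":[0,0,0],"dr":[0,0,0]},{"delta_pos":[0,0,0],"dr":[0,0,0]}]'
python3 - <<'E'
from h import *
print(gap(grab_frame("top")));print(np.degrees(get_state()["ee_rot"][2])-450)
E
```

```text
t: 8.6
eef_pos: [0.6011, 0.0752, 0.0937]
ee_rot: [-3.142, 0.0, 2.324]
force: [-0.7, 0.2, -0.1]
width: 0.0005
gripper_force: 0.1
[[ 5.70000e-02 -1.43000e+02 -1.30250e+02 -1.36625e+02 -1.37561e+02]
 [ 5.90000e-02 -1.43250e+02 -1.30000e+02 -1.36625e+02 -1.37529e+02]
 [ 6.10000e-02 -1.43500e+02 -1.30000e+02 -1.36750e+02 -1.37519e+02]]
-316.82878150620445
```

```bash
python3 -m handwheel '[{"delta_pos":[0.028,-0.014,0],"dr":[0,0,-1]},{"delta_pos":[0,0,0],"dr":[0,0,0]},{"delta_pos":[0,0,0],"dr":[0,0,0]}]'
python3 - <<'E'
from h import *
print(gap(grab_frame("top")));print(np.degrees(get_state()["ee_rot"][2])-450)
E
```

```text
t: 8.95
eef_pos: [0.6021, 0.0748, 0.0938]
ee_rot: [3.142, 0.0, 2.307]
force: [-0.1, 0.3, 0.4]
width: 0.0005
gripper_force: 0.1
[[ 5.70000e-02 -1.44000e+02 -1.31000e+02 -1.37500e+02 -1.37584e+02]
 [ 5.90000e-02 -1.44250e+02 -1.30500e+02 -1.37375e+02 -1.37477e+02]
 [ 6.10000e-02 -1.44000e+02 -1.30500e+02 -1.37250e+02 -1.37495e+02]]
-317.8391373911125
```

Aligned within about 0.1°. I back the finger off the knob, lift, and go over the boss.

```bash
python3 -m handwheel '[{"delta_pos":[-0.18,0.2,0],"dr":[0,0,0]},{"delta_pos":[0,0,0],"dr":[0,0,0]},{"delta_pos":[0,0,0.5],"dr":[0,0,0]},{"delta_pos":[0,0,0.5],"dr":[0,0,0]},{"delta_pos":[-0.33,-0.86,0],"dr":[0,0,0]},{"delta_pos":[-0.33,-0.86,0],"dr":[0,0,0]},{"delta_pos":[0,0,0],"dr":[0,0,0]},{"delta_pos":[0,0,0],"dr":[0,0,0]}]'
python3 - <<'E'
from h import *
g=grab_frame("top");print(gap(g));s=get_state();print(s["eef_pos"],s["force"])
E
```

```text
t: 9.8
eef_pos: [0.5768, 0.0289, 0.1241]
ee_rot: [3.141, 0.0, 2.306]
force: [0.1, 0.4, 1.2]
width: 0.0004
gripper_force: 0.0
[[ 5.70000e-02 -1.58500e+02 -1.29500e+02 -1.44000e+02          nan]
 [ 5.90000e-02 -1.58000e+02 -1.05250e+02 -1.31625e+02          nan]
 [ 6.10000e-02 -1.49750e+02 -1.05250e+02 -1.27500e+02          nan]]
[0.57705954 0.02932968 0.124019  ] [0.28585148 0.01195294 0.02118374]h.py:46: RuntimeWarning: invalid value encountered in scalar divide
  res.append((r,k.min(),k.max(),(k.min()+k.max())/2,"pin",(w*A).sum()/w.sum()))
```

```bash
python3 -m handwheel '[{"delta_pos":[0,0,-0.2],"dr":[0,0,0]},{"delta_pos":[0,0,-0.2],"dr":[0,0,0]},{"delta_pos":[0,0,-0.1],"dr":[0,0,0]},{"delta_pos":[0,0,0],"dr":[0,0,0]}]'
python3 -m handwheel '[{"delta_pos":[0,0,-0.05],"dr":[0,0,0]},{"delta_pos":[0,0,-0.05],"dr":[0,0,0]},{"delta_pos":[0,0,0],"dr":[0,0,0]}]'
```

```text
t: 10.25
eef_pos: [0.5766, 0.0295, 0.108]
ee_rot: [-3.141, -0.0, 2.307]
force: [1.0, 0.6, 0.3]
width: 0.0005
gripper_force: 0.0
t: 10.55
eef_pos: [0.5768, 0.0292, 0.1057]
ee_rot: [3.142, -0.0, 2.307]
force: [-0.2, -0.0, -0.1]
width: 0.0004
gripper_force: 0.2
```

```bash
python3 -m handwheel '[{"delta_pos":[0,0,-0.05],"dr":[0,0,0]},{"delta_pos":[0,0,-0.05],"dr":[0,0,0]},{"delta_pos":[0,0,0],"dr":[0,0,0]}]'
```

```text
t: 10.85
eef_pos: [0.5768, 0.0292, 0.1026]
ee_rot: [3.142, -0.0, 2.306]
force: [-1.6, 1.2, 2.4]
width: 0.0008
gripper_force: 0.9
```

```bash
python3 - <<'E'
from h import *
f=grab_frame("side");cv2.imwrite("pics/s7.png",cv2.resize(f[175:265,200:320],(800,600),interpolation=2)[:,:,::-1]);s=get_state();print(s["eef_pos"],s["force"],s["moment"])
print([(proj("side",[*C,z])-[200,175])*6.667 for z in(.091,.081)])
E
```

```text
[0.576768   0.02920071 0.10264017] [0.07961459 1.06208316 2.31905452] [0.29177946 0.26195128 0.02963563]
[array([383.17553487, 301.65213319]), array([383.63350037, 322.8311897 ])]
```

View pics/s7.png

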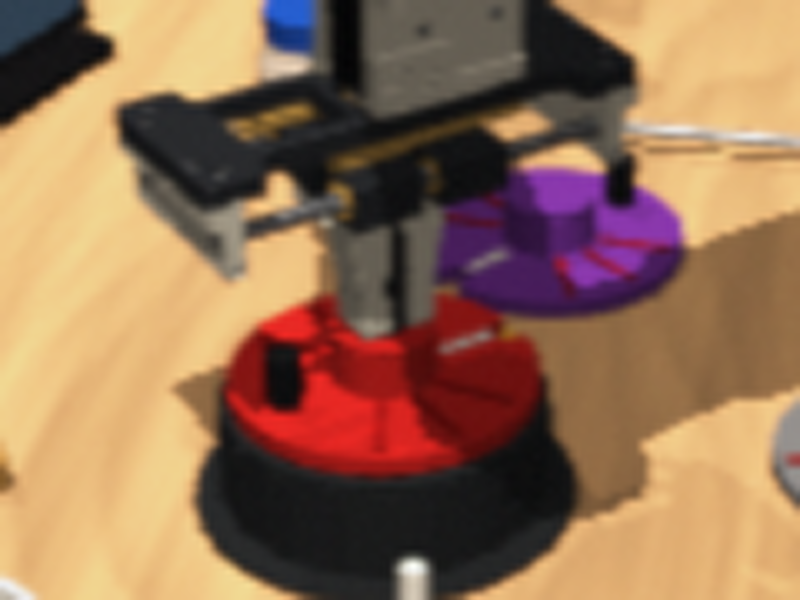

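The fingertips are on the boss at (385,330). The disc has sunk towards the drum and stays level, with the yellow pin in the notch at (512,328). I keep pressing.

```bash
python3 -m handwheel '[{"delta_pos":[0,0,-0.05],"dr":[0,0,0]},{"delta_pos":[0,0,-0.05],"dr":[0,0,0]},{"delta_pos":[0,0,0],"dr":[0,0,0]}]'
```

```text
t: 11.2
eef_pos: [0.5768, 0.0292, 0.1003]
ee_rot: [3.142, 0.0, 2.307]
force: [-3.5, 2.1, 9.5]
width: 0.001
gripper_force: 4.6
```

```bash
python3 -m handwheel '[{"delta_pos":[0,0,-0.05],"dr":[0,0,0]},{"delta_pos":[0,0,-0.05],"dr":[0,0,0]},{"delta_pos":[0,0,0],"dr":[0,0,0]}]'
```

```text
t: 11.5
eef_pos: [0.5768, 0.0292, 0.1001]
ee_rot: [3.141, 0.001, 2.308]
force: [-14.3, 1.8, 33.1]
width: 0.0004
gripper_force: 16.8
```

The TCP stopped at z=0.1001, which puts the boss at 81 mm, with the force rising hard: seated. I retreat and check.

```bash
python3 -m handwheel '[{"delta_pos":[0,0,0.1],"dr":[0,0,0]},{"delta_pos":[0,0,0.2],"dr":[0,0,0]},{"delta_pos":[0,0,1],"dr":[0,0,0]},{"delta_pos":[0,0,1],"dr":[0,0,0]},{"delta_pos":[0,0,1],"dr":[0,0,0]},{"delta_pos":[-0.3,-1,0.3],"dr":[0,0,0]},{"delta_pos":[-0.3,-1,0.3],"dr":[0,0,0]},{"delta_pos":[-0.3,-1,0],"dr":[0,0,0]},{"delta_pos":[-0.3,-1,0],"dr":[0,0,0]},{"delta_pos":[-0.3,-1,0],"dr":[0,0,0]}]'
python3 -m handwheel '[{"delta_pos":[-0.3,-1,0],"dr":[0,0,0]},{"delta_pos":[-0.3,-1,0],"dr":[0,0,0]},{"delta_pos":[0,0,0],"dr":[0,0,0]},{"delta_pos":[0,0,0],"dr":[0,0,0]}]'
python3 - <<'E'
from h import *
f=grab_frame("side");g=grab_frame("top")
a=cv2.resize(f[175:265,200:320],(400,300),interpolation=2);b=cv2.resize(g[135:225,210:300],(400,400),interpolation=2)
cv2.imwrite("pics/s8.png",cv2.hconcat([cv2.copyMakeBorder(a,0,100,0,0,0),b])[:,:,::-1])
c0=cv2.imread("pics/side0.png")[:,:,::-1].copy()
for n,i in(("before",c0),("after",f)):
    p=near(masks(i)[0],(258,228),38);print(n,p.min(0),p.max(0))
print(get_state()["force"])
E
```

```text
t: 12.5
eef_pos: [0.5312, -0.122, 0.2136]
ee_rot: [-3.141, -0.0, 2.307]
force: [0.8, -0.3, -1.1]
width: 0.0004
gripper_force: 0.0
t: 12.9
eef_pos: [0.5135, -0.1815, 0.2135]
ee_rot: [-3.141, -0.0, 2.305]
force: [-0.3, 1.6, -0.4]
width: 0.0007
gripper_force: 0.0
before [234 216] [280 243]
after [234 219] [281 246]
[-0.51663589  0.2368261  -0.2005119 ]
```

View pics/s8.png

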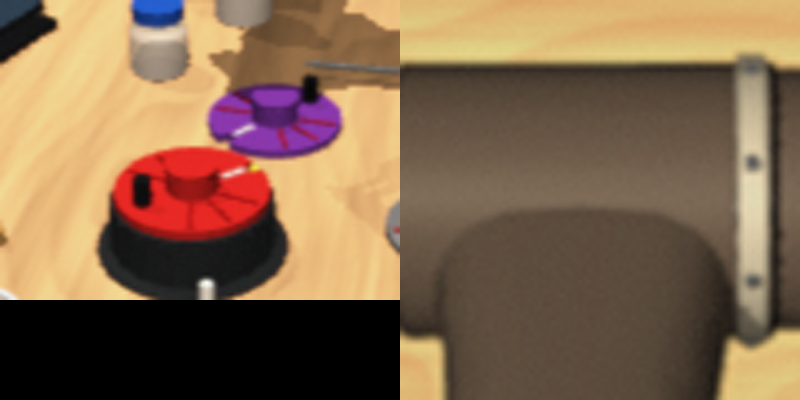

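The side view shows the disc level and dropped about 3 px (10 mm), with the pin in the notch at crop (255,167). The gripper is clear of everything.

```bash
python3 -c "from station import *;print(job_done())"
```

```text
the job is handed in; nothing more can be done
None
```

The red disc is turned so its notch sits over the yellow pin and is pressed fully home, flat on the large drum; the gripper is clear and the job was handed in at about 13 s. No verdict on the result came back.

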